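# Point out the suspect choke for the bench camera

## Task

Record for the bench camera which part of the filter is suspect: press the green button on the white control box fully down to start recording, then point at the copper-wound ring choke by holding the fingertips one to two centimetres straight above its middle, without touching it, for at least two seconds, and then press the red button fully down to stop recording. Point from close up at none of the three other parts on the blue mat, and do not touch, lift or shift any of the four parts or the other loose things on the bench.

Things in the scene. Friction and masses are not known exactly. Their poses are not given: they have to be found in the camera images.
- choke: the copper-wound ring choke: a flat-lying ring of 51 mm diameter with bright copper windings on a green core, on a black square carrier board 56 x 56 x 6 mm; origin: centre of the board's underside, z up. Loose and easily shoved, mass about 0.1 kg. Which of the four corner places of the mat it has differs from start to start.
- choke_top (a point): point on the choke's vertical centre line at the level of the ring's top (25 mm above the choke's origin); z up
- core: a bare ring core, plain dark grey without windings, 51 mm diameter, top 24 mm above its origin, on a black square carrier board 56 x 56 x 6 mm; origin: centre of the board's underside, z up. Loose and easily shoved, mass about 0.1 kg
- core_top (a point): centre of the bare core's top, 24 mm above its origin
- capacitor: a yellow box capacitor 34 x 20 x 34 mm, top 40 mm above its origin, on a black square carrier board 56 x 56 x 6 mm; origin: centre of the board's underside, z up. Loose and easily shoved, mass about 0.1 kg
- capacitor_top (a point): centre of the capacitor's top, 40 mm above its origin
- can: an upright round aluminium can with black sleeve, 32 mm diameter, top 46 mm above its origin, on a black square carrier board 56 x 56 x 6 mm; origin: centre of the board's underside, z up. Loose and easily shoved, mass about 0.1 kg
- can_top (a point): centre of the can's top, 46 mm above its origin
- mat: blue rectangular mat 240 x 300 x 4 mm, fixed; origin: centre of its underside. The four parts stand on it, one near each corner (about 65 mm and 85 mm from its centre along its x and y), up to 54 mm above the bench.
- control_box: white control box 100 x 170 x 45 mm, fixed to the bench; origin: centre of its underside. It carries the green and the red button on its top, 90 mm apart along its y; which is at which end differs.
- green_button (a joint): travel of the green push button, 0 = up, 0.006 m = fully down (spring, 5 N fully down; springs back when released)
- green_button_top (a point): centre of the green button cap's upper face (cap diameter 32 mm), moves down with it; pressed along -z
- red_button (a joint): travel of the red push button, 0 = up, 0.006 m = fully down (spring, 5 N fully down; springs back when released)
- red_button_top (a point): centre of the red button cap's upper face (cap diameter 32 mm), moves down with it; pressed along -z
- mug: white mug, 80 mm wide, 95 mm high, loose; origin: centre of its underside
- mouse: black computer mouse 100 x 58 x 30 mm on a grey pad, loose; origin: centre of its underside
- screwdriver: screwdriver with red handle, lying sideways on the bench just beyond the mat, loose; origin under its middle
- adapter: white mains plug adapter, 50 mm cube-like block 40 mm high with two 18 mm brass pins upward, loose; origin: centre of its underside
Not all that is in view belongs to the job. Of the things that look like the choke, the middle-sized one is meant. Of the things that look like the adapter, the middle-sized one is meant.

How it is judged:
On the way, in this order (a step that is already met when the one before it is completed fails the run):
1. the green button is pressed down (value of joint green_button above 0.0045 m), for 0.05 s.
2. the fingertips point at the choke from just above, without contact, for two seconds (tips within 20 mm sideways of its centre, 2 to 33 mm above its top) (horizontal distance between the grasp point and choke_top below 0.02 m and z of the grasp point in the frame of choke_top between 0.021 and 0.052 m), for 2 s.
3. the red button is pressed down (value of joint red_button above 0.0045 m), for 0.05 s.
At the end, for the whole second after the job is handed in: Both buttons are up again (within 1.5 mm); the four parts stand at rest within 8 mm of where they started, and the mug, mouse, screwdriver and adapter are at rest within 15 mm of where they started (value of joint each of green_button, red_button below 0.0015 m and distance of each of choke, core, capacitor, can from where it was at the start of the episode below 0.008 m and distance of each of mug, mouse, screwdriver, adapter from where it was at the start of the episode below 0.015 m and linear speed of each of choke, core, capacitor, can, mug, mouse, screwdriver, adapter below 0.02 m/s); the robot touches nothing.
It fails at once if the choke or another part on the mat is touched (contact force between any of the fingers, the arm and choke above 0.5 N or contact force between any of the fingers, the arm and core above 0.5 N or contact force between any of the fingers, the arm and capacitor above 0.5 N or contact force between any of the fingers, the arm and can above 0.5 N).
It fails at once if a part on the mat is shifted or lifted by more than 8 mm (distance of any of choke, core, capacitor, can from where it was at the start of the episode above 0.008 m).
It fails at once if another loose thing is touched, or moved by more than 15 mm (contact force between any of the fingers, the arm and mug above 0.5 N or contact force between any of the fingers, the arm and mouse above 0.5 N or contact force between any of the fingers, the arm and screwdriver above 0.5 N or contact force between any of the fingers, the arm and adapter above 0.5 N or distance of any of mug, mouse, screwdriver, adapter from where it was at the start of the episode above 0.015 m).
It fails at once if the robot points at a wrong part from close up (fingertips within 15 mm sideways of its centre and less than 21 mm above its top) ((horizontal distance between the grasp point and core_top below 0.015 m and z of the grasp point in the frame of core_top below 0.04 m) or (horizontal distance between the grasp point and capacitor_top below 0.015 m and z of the grasp point in the frame of capacitor_top below 0.04 m) or (horizontal distance between the grasp point and can_top below 0.015 m and z of the grasp point in the frame of can_top below 0.04 m)).
It also fails if it takes over 51 s, if anything falls off the work surface, if the arm or the gripper's body presses on something with over 40 N, if the wrist force passes 120 N, or if a joint passes its speed limit or range.

## Robot

A 7-joint arm with a two-finger parallel gripper is mounted at the origin on the work surface. World frame = base frame: x ahead of the robot, y to its left, z up, the work surface at z = 0. Lengths are in m, angles in rad, forces in N, time in s.
With the tool pointing down it reaches from about 0.35 to 0.9 m from the base axis. Payload 8.1 kg.
Tool frame: the origin (TCP) lies between the finger pads; the fingertips stand 11 mm ahead of it and the grasp point (between the pads) lies 8 mm behind it; z points along the fingers, y is the direction in which the jaws open and shut (so a half turn about z gives the same grasp; the last joint's range is limited). The gripper opens to 92 mm and grips with 3 to 60 N. Pads are 19 mm wide; open, the fingers measure 130 mm over their backs; the gripper's body (75 mm by 190 mm) begins 47 mm behind the grasp point.
Start: joints at [1.236, 0.434, 0.025, 1.573, -0.012, 1.134, -0.075], TCP at [0.144, -0.608, 0.238] pointing down, gripper open.
Joint ranges: [-2.62, 2.62], [-0.44, 2.09], [-1.27, 1.32], [0.08, 2.57], [-1.32, 4.46], [0.12, 2], [-2.74, 2.74]. Speed limits (rad/s): [2.22, 2.22, 3.01, 3.01, 3.14, 3.14, 3.14].

## Interface

Orientations are given as a unit quaternion [w, x, y, z].
In Python, from rig import * gives the robot as it stands.
- The arm moves only by the shell command python3 -m creep 'ROWS' [FORCE]. ROWS is JSON, a list of rows, each an object of numbers: "claw": the gripper command: -1 is fully open, 1 is shut, values between are in proportion; "dx", "dy", "dz": the shift along the tool's x, y, z in cm; "spin": the turn about the tool's z in rad. In form: [{"claw": .., "dx": .., "dy": .., "dz": .., "spin": ..}, ...]. A call has 1 to 8 rows; each row shifts and turns the commanded pose from where the row before left it, along the tool's axes as they then stand; what a row does not reach is not made up. A row lasts 1/10 s, in which the tool goes at most 50 mm and 8.59 degrees, less where a joint would pass 70% of its speed; a pose out of reach is approached as far as the arm can. A call with a gripper value outside its range is refused whole. The fingers move at their own pace and stop on an object; FORCE is the grip in N (left out, the last holds). Time passes only in rows, so rows that do not move let the fingers close. It gives the time, the measured TCP pose, the force and the opening at its end, in the units of the state.
- read_state(): the state, without advancing time (a new reading comes with each control period).
- capture(name): name is "side" or "top" or "wrist"; returns (picture, depth): 480x640x3 uint8, red, green, blue; 480x640 float32, m along the optical axis (not along the pixel's ray), 0 where there is no reading.
- get_calibration(name): a dict with "fx", "fy", "cx", "cy" (pixels), "view" (4x4, takes a point from world to camera coordinates). Camera axes: x right, y up, looking along -z (the intrinsics and any distortion apply to the point x, -y, -z); pixel columns grow to the right and rows downward; lengths in m; the calibration is good to about 2 mm. A picture is of the moment at which its call begins: read the wrist's pose just before it. get_calibration takes no time and is no camera call; for the wrist camera it gives the pose at the moment of the call.
- sign_off(): hands the job in, once; it reports no verdict.
The state is a dict: "t": time; "joint_pos": joint angles; "qvel": joint speeds; "effort": joint torques, N m; "tcp_pos": TCP position; "tcp_rot": TCP orientation; "wrist_force": force on the tool from outside, world axes, zero at the start; "torque": the same for the moment, N m; "width": finger opening in m.
Only numpy, scipy, OpenCV 4.12 (cv2) and the standard library are available. Lean on these libraries where they do the work, as an engineer would, in place of code of your own. Each camera call takes 0.05 s, during which the arm holds its last target.

## Working session

There is one attempt and no reset: what is moved stays moved. The work goes in short steps, Python scripts to look and compute and a shell command to move; the robot and the scene stay as the last step left them, time stands still between calls to the robot, and variables do not carry over. Pictures are saved under pics/ and viewed, and the job is handed in when it is done.

```bash
mkdir -p pics; cat > h.py <<'E'
from rig import *
import numpy as np, cv2, json
def save(n,im): cv2.imwrite('pics/'+n,cv2.cvtColor(im,cv2.COLOR_RGB2BGR))
def world(c,D,u,v):
    d=float(np.median([x for x in D[v-1:v+2,u-1:u+2].ravel() if x>0]))
    p=np.array([(u-c['cx'])/c['fx']*d,-(v-c['cy'])/c['fy']*d,-d,1])
    return (np.linalg.inv(np.array(c['view']))@p)[:3]
E
python3 - <<'E'
from h import *
for n in ['top','side']:
    c=get_calibration(n);im,D=capture(n);save(n+'1.png',im);np.save(n+'.npy',D);json.dump({k:np.array(v).tolist() for k,v in c.items()},open(n+'.json','w'));print(c)
s=read_state();print(s)
E
```

```text
{'fx': 441.9097582521892, 'fy': 441.9097582521892, 'cx': 318.706513036225, 'cy': 240.04073126087042, 'view': array([[-0.01153123, -0.99993095, -0.00226513, -0.04156714],
       [ 0.9968394 , -0.01167359,  0.07858078, -0.59145235],
       [-0.0786018 , -0.00135184,  0.99690518, -1.159477  ],
       [ 0.        ,  0.        ,  0.        ,  1.        ]])}
{'fx': 470.68072671004745, 'fy': 470.68072671004745, 'cx': 329.1028804804291, 'cy': 236.7298660814997, 'view': array([[-0.98720669, -0.1589498 , -0.0125665 ,  0.55378645],
       [ 0.09772745, -0.66547039,  0.73999899, -0.1495581 ],
       [-0.12598533,  0.72930386,  0.67249057, -1.04783684],
       [ 0.        ,  0.        ,  0.        ,  1.        ]])}
{'t': 0.1, 'joint_pos': array([ 1.23640729,  0.43515824,  0.02500032,  1.57396546, -0.01162543,
        1.13396751, -0.07514088]), 'qvel': array([-4.20759766e-04, -6.78696808e-04, -1.01920852e-03, -2.24299899e-03,
        1.57833139e-05, -9.52288577e-04, -2.78635251e-04]), 'effort': array([ 3.46444882e-03, -6.69132400e+01,  9.88377593e-01, -3.15150797e+01,
       -6.05705101e-02,  3.74820444e-02,  4.49551283e-05]), 'tcp_pos': array([ 0.14342529, -0.60789841,  0.23703638]), 'tcp_rot': array([-6.63194695e-04,  9.93299891e-01,  1.15563271e-01, -1.33817110e-04]), 'wrist_force': array([ 0.05838924, -1.05275751, -0.04579134]), 'torque': array([ 0.0108512 ,  0.00967066, -0.00554411]), 'width': 0.09177634134382491}
```

View pics/top1.png

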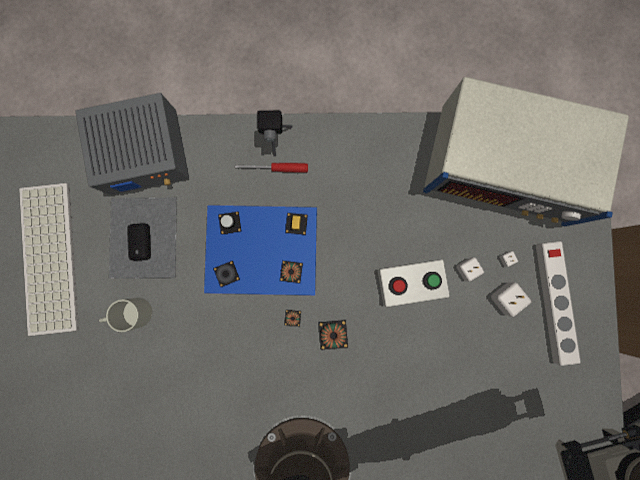

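View pics/side1.png

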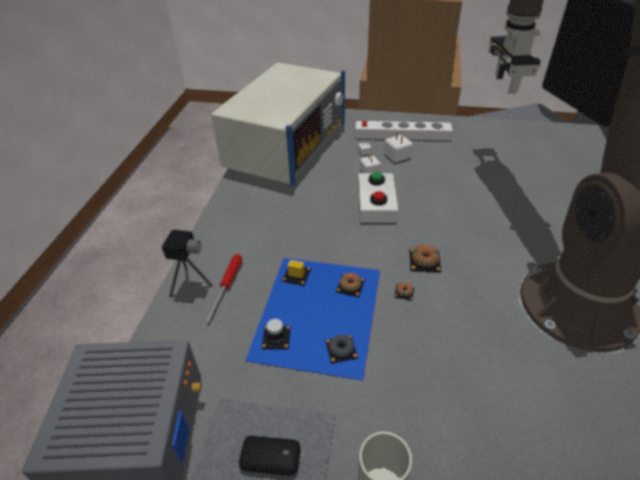

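Top view: the choke-like things are at (291,271) on the mat (middle-sized), (292,318) small and (333,335) large. The bare core is at (226,273), the can at (229,222) and the capacitor at (297,223). The red button is at (398,286) and the green at (432,281). By the description I choose (291,271), and will check it in a close crop.

```bash
python3 - <<'E'
from h import *
c=json.load(open('top.json'));D=np.load('top.npy')
for n,u,v in [('choke mid',291,271),('choke L',283,271),('choke small',292,318),('choke big',333,335),('core',226,273),('can',229,222),('cap',297,223),('red',398,286),('green',432,281),('box mid',415,284),('cA',378,270),('cB',448,262),('adapt',470,269),('bigadapt',514,300),('smalladapt',509,258),('mug',124,316),('bench',350,260),('mat',260,250)]:
    print(n,world(c,D,u,v).round(4))
im=cv2.imread('pics/top1.png')
a=cv2.resize(im[255:350,270:365],(480,480),interpolation=cv2.INTER_CUBIC)
b=cv2.resize(im[245:310,370:460],None,fx=480/90*0+6,fy=6,interpolation=cv2.INTER_CUBIC)
cv2.imwrite('pics/a.png',a);cv2.imwrite('pics/b.png',b)
E
```

```text
choke mid [0.5093 0.0271 0.0101]
choke L [0.5093 0.0471 0.0291]
choke small [0.3836 0.0256 0.0054]
choke big [ 0.3379 -0.0836  0.0087]
core [0.5059 0.2019 0.0111]
can [0.639  0.1864 0.0505]
cap [0.6349 0.0082 0.0455]
red [ 0.4673 -0.2496  0.0677]
green [ 0.4791 -0.3367  0.0679]
box mid [ 0.4714 -0.2978  0.046 ]
cA [ 0.5093 -0.2081  0.0023]
cB [ 0.5288 -0.3985  0.0014]
adapt [ 0.5088 -0.4442  0.0404]
bigadapt [ 0.4277 -0.5495  0.0547]
smalladapt [ 0.5368 -0.5532  0.0275]
mug [0.3942 0.4753 0.0078]
bench [ 0.5373 -0.1328  0.0007]
mat [0.567  0.111  0.0068]
```

View pics/a.png

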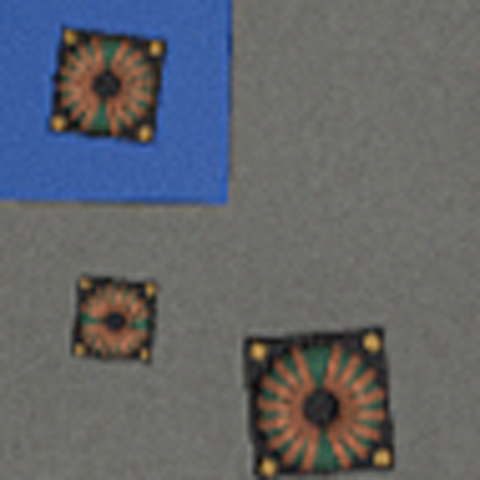

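View pics/b.png

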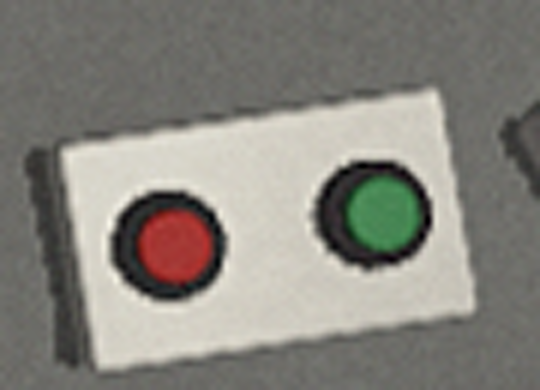

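```bash
cat >> h.py <<'E'
def ray(c,u,v,z):
    T=np.linalg.inv(np.array(c['view']));o=T[:3,3]
    d=T[:3,:3]@np.array([(u-c['cx'])/c['fx'],-(v-c['cy'])/c['fy'],-1])
    return o+d*(z-o[2])/d[2]
def go(target):
    from scipy.spatial.transform import Rotation as R
    s=read_state();q=s['tcp_rot'];M=R.from_quat([q[1],q[2],q[3],q[0]]).as_matrix()
    print('tcp',s['tcp_pos'].round(4),'z axis',M[:,2].round(4),'tool shift cm',(M.T@(np.array(target)-s['tcp_pos'])*100).round(2),'F',s['wrist_force'].round(1),'w',round(s['width'],4),'t',s['t'])
E
python3 - <<'E'
from h import *
c=json.load(open('top.json'))
print('ring',ray(c,291.2,271.5,.027),'board',ray(c,291.4,272.0,.010))
print('red',ray(c,399,286,.068),'green',ray(c,434,280.5,.068))
# side view depth check
s=json.load(open('side.json'));D=np.load('side.npy')
for n,u,v in [('green',377,176),('red',379,197),('chokefront',350,284)]: print(n,world(s,D,u,v))
# segmentation centroids of caps
im=cv2.cvtColor(cv2.imread('pics/top1.png'),cv2.COLOR_BGR2RGB).astype(int);r,g,b=im[...,0],im[...,1],im[...,2]
for n,m in [('red',(r>g+60)&(r>b+60)),('green',(g>r+40)&(g>b+20))]:
    ys,xs=np.nonzero(m[255:305,380:450]);u,v=xs.mean()+380,ys.mean()+255;print(n,u,v,len(xs),ray(c,u,v,.068))
go([.478,-.338,.20])
E
```

```text
ring [0.50776323 0.02550055 0.027     ] board [0.50655639 0.02606375 0.01      ]
red [ 0.46732113 -0.25209544  0.068     ] green [ 0.48027248 -0.34183068  0.068     ]
green [ 0.47917997 -0.33456664  0.06598497]
red [ 0.46586747 -0.23900987  0.0666333 ]
chokefront [0.50618931 0.04111684 0.0279941 ]
red 398.59322033898303 285.5 118 [ 0.46860278 -0.2510902   0.068     ]
green 433.4260869565217 280.295652173913 115 [ 0.48080913 -0.34038202  0.068     ]
tcp [ 0.1434 -0.6079  0.237 ] z axis [-4.0e-04  1.3e-03 -1.0e+00] tool shift cm [ 38.76 -18.58   3.72] F [ 0.1 -1.1 -0. ] w 0.0918 t 0.1
```

The crop shows the choke on the mat (copper ring, middle size) against the smaller and larger look-alikes off it, so the choice holds. The measured button spacing is 90 mm and the ring top is at about 29 mm, both as expected. I'll shut the fingers and move over the green button.

```bash
python3 -m creep '[{"claw":1,"dx":1.5,"dy":-0.7,"dz":0},{"claw":1,"dx":2.5,"dy":-1.2,"dz":0},{"claw":1,"dx":2.5,"dy":-1.2,"dz":0},{"claw":1,"dx":2.5,"dy":-1.2,"dz":0},{"claw":1,"dx":2.5,"dy":-1.2,"dz":0},{"claw":1,"dx":2.5,"dy":-1.2,"dz":0},{"claw":1,"dx":2.5,"dy":-1.2,"dz":0},{"claw":1,"dx":2.5,"dy":-1.2,"dz":0}]' 10
python3 -m creep '[{"claw":1,"dx":2.5,"dy":-1.2,"dz":0},{"claw":1,"dx":2.5,"dy":-1.2,"dz":0},{"claw":1,"dx":2.5,"dy":-1.2,"dz":0},{"claw":1,"dx":2.5,"dy":-1.2,"dz":0},{"claw":1,"dx":2.5,"dy":-1.2,"dz":0},{"claw":1,"dx":2.5,"dy":-1.2,"dz":0},{"claw":1,"dx":2.5,"dy":-1.2,"dz":0},{"claw":1}]'
python3 -c "
from h import *
go([.4805,-.3405,.12])"
```

```text
tcp [ 0.1434 -0.6079  0.237 ] z axis [-4.0e-04  1.3e-03 -1.0e+00] tool shift cm [ 38.95 -18.27  11.72] F [ 0.1 -1.1 -0. ] w 0.0918 t 0.1$[0]: bad value
$[0]: bad value
```

```bash
python3 -m creep '[{"claw":1,"dx":1.5,"dy":-0.7,"dz":0,"spin":0}]' 10
python3 -c "
from h import *
go([.4805,-.3405,.12])"
```

```text
t: 0.2
tcp_pos: [0.1544, -0.5986, 0.2371]
tcp_rot: [-0.0, 0.994, 0.114, -0.001]
wrist_force: [-0.3, 0.0, 0.3]
width: 0.0875
tcp [ 0.1544 -0.5986  0.2371] z axis [-1.7e-03  2.0e-04 -1.0e+00] tool shift cm [ 37.62 -17.76  11.66] F [-0.3  0.   0.3] w 0.0875 t 0.2
```

All the fields are required.

```bash
python3 -m creep '[{"claw":1,"dx":2.5,"dy":-1.2,"dz":0,"spin":0},{"claw":1,"dx":2.5,"dy":-1.2,"dz":0,"spin":0},{"claw":1,"dx":2.5,"dy":-1.2,"dz":0,"spin":0},{"claw":1,"dx":2.5,"dy":-1.2,"dz":0,"spin":0},{"claw":1,"dx":2.5,"dy":-1.2,"dz":0,"spin":0},{"claw":1,"dx":2.5,"dy":-1.2,"dz":0,"spin":0},{"claw":1,"dx":2.5,"dy":-1.2,"dz":0,"spin":0},{"claw":1,"dx":2.5,"dy":-1.2,"dz":0,"spin":0}]'
python3 -m creep '[{"claw":1,"dx":2.5,"dy":-1.2,"dz":0,"spin":0},{"claw":1,"dx":2.5,"dy":-1.2,"dz":0,"spin":0},{"claw":1,"dx":2.5,"dy":-1.2,"dz":0,"spin":0},{"claw":1,"dx":2.5,"dy":-1.2,"dz":0,"spin":0},{"claw":1,"dx":2.5,"dy":-1.2,"dz":0,"spin":0},{"claw":1,"dx":2.5,"dy":-1.2,"dz":0,"spin":0},{"claw":1,"dx":2,"dy":-0.5,"dz":0,"spin":0},{"claw":1,"dx":0,"dy":0,"dz":0,"spin":0}]'
python3 -c "
from h import *
go([.4805,-.3405,.12])"
```

```text
t: 1.0
tcp_pos: [0.3307, -0.4565, 0.2376]
tcp_rot: [-0.0, 0.993, 0.116, 0.0]
wrist_force: [0.1, -0.6, 0.5]
width: 0.0244
t: 1.8
tcp_pos: [0.4802, -0.3405, 0.2375]
tcp_rot: [-0.001, 0.993, 0.119, 0.001]
wrist_force: [-0.4, -0.0, -0.9]
width: 0.0003
tcp [ 0.4802 -0.3405  0.2375] z axis [ 0.0013  0.0018 -1.    ] tool shift cm [1.000e-02 3.000e-02 1.175e+01] F [-0.4 -0.  -0.9] w 0.0003 t 1.8
```

```bash
python3 -m creep '[{"claw":1,"dx":0,"dy":0,"dz":2,"spin":0},{"claw":1,"dx":0,"dy":0,"dz":3,"spin":0},{"claw":1,"dx":0,"dy":0,"dz":3,"spin":0},{"claw":1,"dx":0,"dy":0,"dz":3,"spin":0},{"claw":1,"dx":0,"dy":0,"dz":2.5,"spin":0},{"claw":1,"dx":0,"dy":0,"dz":0,"spin":0},{"claw":1,"dx":0,"dy":0,"dz":0,"spin":0}]'
python3 -c "
from h import *
im,D=capture('side');save('s2.png',cv2.resize(im[80:260,300:460],None,fx=3.3,fy=3.3))
im,D=capture('wrist');save('w2.png',im)
go([.4805,-.3405,.073])"
```

```text
t: 2.5
tcp_pos: [0.4767, -0.3444, 0.1031]
tcp_rot: [-0.0, 0.993, 0.116, -0.0]
wrist_force: [0.3, 0.0, -0.0]
width: 0.0004
tcp [ 0.4777 -0.3451  0.1043] z axis [ 0.0019 -0.0012 -1.    ] tool shift cm [ 0.37 -0.39  3.13] F [ 0.1 -0.2 -0.2] w 0.0005 t 2.6
```

View pics/s2.png

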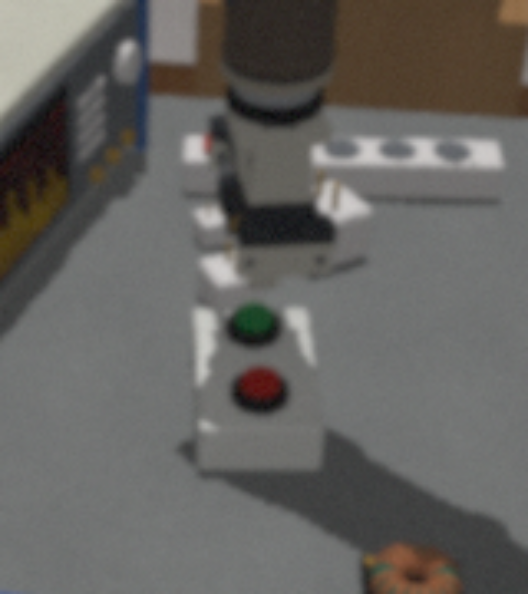

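View pics/w2.png

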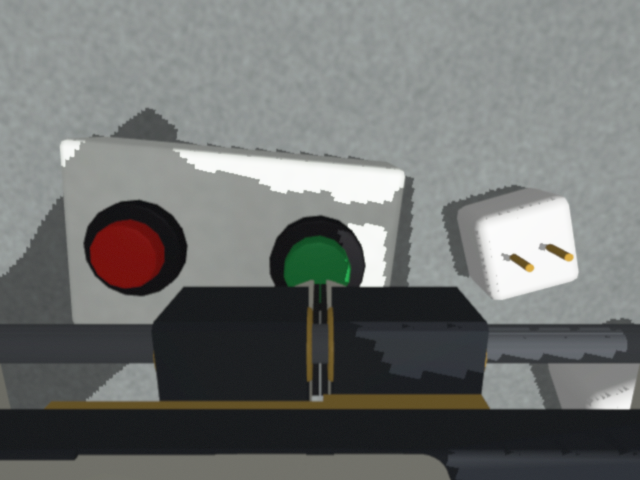

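The wrist picture shows the closed tips at about (320,285), over the green cap at (317,265) and slightly short of its centre. This agrees with the computed correction of dx +0.3, dy -0.4.

```bash
python3 -m creep '[{"claw":1,"dx":0.3,"dy":-0.4,"dz":1,"spin":0},{"claw":1,"dx":0,"dy":0,"dz":1,"spin":0},{"claw":1,"dx":0,"dy":0,"dz":0.3,"spin":0},{"claw":1,"dx":0,"dy":0,"dz":0.3,"spin":0},{"claw":1,"dx":0,"dy":0,"dz":0.3,"spin":0},{"claw":1,"dx":0,"dy":0,"dz":0.2,"spin":0},{"claw":1,"dx":0,"dy":0,"dz":0,"spin":0}]'
python3 -c "
from h import *
go([.4805,-.3405,.073])"
```

```text
t: 3.3
tcp_pos: [0.4787, -0.3398, 0.0723]
tcp_rot: [-0.0, 0.993, 0.116, -0.0]
wrist_force: [-4.1, 3.9, 9.5]
width: 0.0006
tcp [ 0.4787 -0.3398  0.0723] z axis [-5.e-04  4.e-04 -1.e+00] tool shift cm [ 0.16  0.11 -0.07] F [-4.1  3.9  9.5] w 0.0006 t 3.3
```

```bash
python3 -m creep '[{"claw":1,"dx":0,"dy":0,"dz":0.15,"spin":0},{"claw":1,"dx":0,"dy":0,"dz":0,"spin":0},{"claw":1,"dx":0,"dy":0,"dz":0,"spin":0}]'
python3 -c "
from h import *
im,D=capture('wrist');save('w3.png',im)
go([.4805,-.3405,.073])"
```

```text
t: 3.6
tcp_pos: [0.4787, -0.3399, 0.072]
tcp_rot: [0.0, 0.993, 0.116, 0.0]
wrist_force: [-7.6, 6.2, 22.8]
width: 0.0003
tcp [ 0.4787 -0.3398  0.072 ] z axis [ 0. -0. -1.] tool shift cm [ 0.16  0.11 -0.1 ] F [-7.2  6.1 22.7] w 0.0005 t 3.65
```

View pics/w3.png

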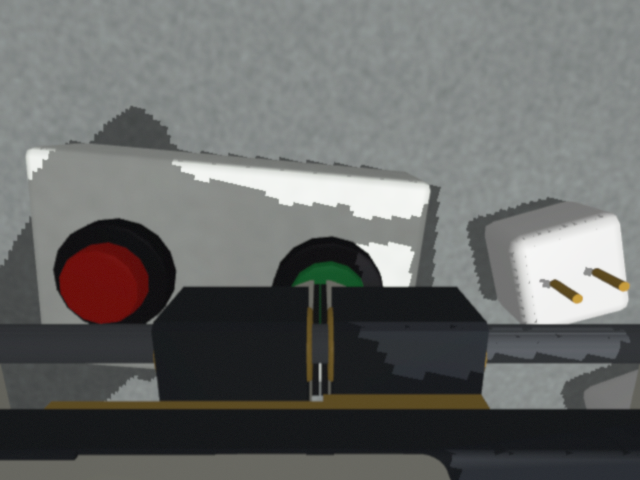

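The force jumps stiffly to 23 N at TCP z = 0.072, so green is at its stop. Now I rise and move towards the choke.

```bash
python3 -m creep '[{"claw":1,"dx":0,"dy":0,"dz":-1,"spin":0},{"claw":1,"dx":0,"dy":0,"dz":-2,"spin":0},{"claw":1,"dx":0,"dy":0,"dz":-2.5,"spin":0},{"claw":1,"dx":0,"dy":0,"dz":-2.5,"spin":0},{"claw":1,"dx":0,"dy":0,"dz":-2.5,"spin":0},{"claw":1,"dx":0,"dy":0,"dz":-2,"spin":0},{"claw":1,"dx":0.5,"dy":-1.5,"dz":0,"spin":0},{"claw":1,"dx":0.8,"dy":-2.5,"dz":0,"spin":0}]'
python3 -m creep '[{"claw":1,"dx":1,"dy":-3,"dz":0,"spin":0},{"claw":1,"dx":1,"dy":-3,"dz":0,"spin":0},{"claw":1,"dx":1,"dy":-3,"dz":0,"spin":0},{"claw":1,"dx":1,"dy":-3,"dz":0,"spin":0},{"claw":1,"dx":1,"dy":-3,"dz":0,"spin":0},{"claw":1,"dx":1,"dy":-3,"dz":0,"spin":0},{"claw":1,"dx":1,"dy":-3,"dz":0,"spin":0},{"claw":1,"dx":1,"dy":-3,"dz":0,"spin":0}]'
python3 -m creep '[{"claw":1,"dx":0.8,"dy":-2.5,"dz":0,"spin":0},{"claw":1,"dx":0.6,"dy":-1.5,"dz":0,"spin":0},{"claw":1,"dx":0,"dy":0,"dz":0,"spin":0}]'
python3 -c "
from h import *
go([.507,.026,.055])
c=get_calibration('wrist');im,D=capture('wrist');save('w4.png',im);json.dump({k:np.array(v).tolist() for k,v in c.items()},open('w.json','w'));np.save('w.npy',D)"
```

```text
t: 4.45
tcp_pos: [0.4823, -0.2993, 0.1954]
tcp_rot: [0.001, 0.993, 0.114, 0.0]
wrist_force: [-0.4, 0.1, -0.2]
width: 0.0004
t: 5.25
tcp_pos: [0.5046, -0.0443, 0.1946]
tcp_rot: [-0.0, 0.993, 0.116, -0.0]
wrist_force: [0.4, 0.8, 0.0]
width: 0.0007
t: 5.55
tcp_pos: [0.5093, -0.0007, 0.1947]
tcp_rot: [-0.001, 0.993, 0.118, -0.0]
wrist_force: [-0.5, -0.1, 0.3]
width: 0.0005
tcp [ 0.5093 -0.0007  0.1947] z axis [-3.0e-04  1.3e-03 -1.0e+00] tool shift cm [ 0.4  -2.64 13.97] F [-0.5 -0.1  0.3] w 0.0005 t 5.55
```

View pics/w4.png

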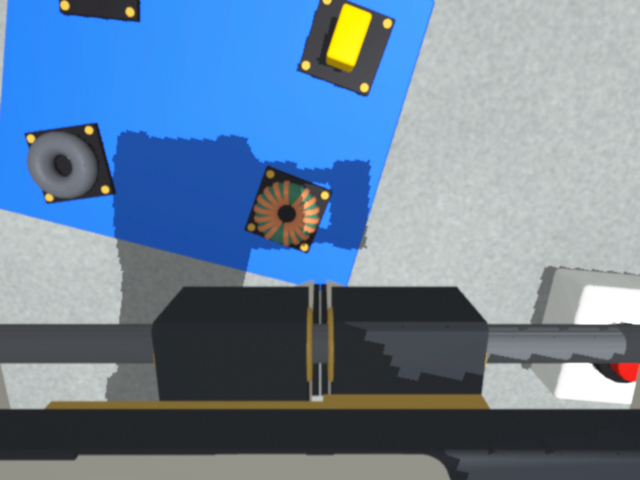

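The wrist picture shows the copper choke at (287,213), with the board's screws at (270,174), (325,195), (304,247) and (251,227). The capacitor is at (349,38) and the core at (63,163).

```bash
python3 -c "
from h import *
c=json.load(open('w.json'));D=np.load('w.npy')
print('board',ray(c,287.5,210.75,.010),'ring',ray(c,287,213.5,.027),'hole',ray(c,287,214,.02), 'mm screw',[ (ray(c,*a,.01)-ray(c,*b,.01)).round(4) for a,b in [((270,174),(304,247)),((325,195),(251,227))]])
print(world(c,D,303,213), c['cx'],c['cy'],c['fx'])
"
```

```text
board [0.50901576 0.02532721 0.01      ] ring [0.51043093 0.02472846 0.027     ] hole [0.5085112  0.02485152 0.02      ] mm screw [array([0.052 , 0.0395, 0.    ]), array([ 0.0396, -0.0524,  0.    ])]
[0.51410617 0.01291774 0.02902697] 319.66866863919415 240.18485750385312 418.7865077561854
```

```bash
python3 -m creep '[{"claw":1,"dx":0.3,"dy":-1.3,"dz":0,"spin":0},{"claw":1,"dx":0.2,"dy":-1.2,"dz":1,"spin":0},{"claw":1,"dx":0,"dy":0,"dz":2,"spin":0},{"claw":1,"dx":0,"dy":0,"dz":2,"spin":0},{"claw":1,"dx":0,"dy":0,"dz":2,"spin":0},{"claw":1,"dx":0,"dy":0,"dz":2,"spin":0},{"claw":1,"dx":0,"dy":0,"dz":1.5,"spin":0},{"claw":1,"dx":0,"dy":0,"dz":0,"spin":0}]'
python3 -m creep '[{"claw":1,"dx":0,"dy":0,"dz":0,"spin":0}]'
python3 -c "
from h import *
go([.5085,.0255,.055])"
```

```text
t: 6.4
tcp_pos: [0.5072, 0.0208, 0.0884]
tcp_rot: [0.0, 0.993, 0.115, -0.002]
wrist_force: [0.1, 0.2, 0.1]
width: 0.0008
t: 6.5
tcp_pos: [0.5086, 0.0211, 0.0903]
tcp_rot: [0.0, 0.993, 0.115, -0.0]
wrist_force: [0.1, 0.3, -0.4]
width: 0.0005
tcp [0.5086 0.0211 0.0903] z axis [-5.e-04 -2.e-04 -1.e+00] tool shift cm [ 0.09 -0.43  3.53] F [ 0.1  0.3 -0.4] w 0.0005 t 6.5
```

```bash
python3 -m creep '[{"claw":1,"dx":0.1,"dy":-0.4,"dz":0.8,"spin":0},{"claw":1,"dx":0,"dy":0,"dz":0.8,"spin":0},{"claw":1,"dx":0,"dy":0,"dz":0.8,"spin":0},{"claw":1,"dx":0,"dy":0,"dz":0.8,"spin":0},{"claw":1,"dx":0,"dy":0,"dz":0,"spin":0},{"claw":1,"dx":0,"dy":0,"dz":0,"spin":0}]'
python3 -c "
from h import *
go([.5085,.0255,.055])
im,D=capture('side');save('s5.png',cv2.resize(im[180:340,270:430],None,fx=3.5,fy=3.5))
im,D=capture('wrist');save('w5.png',im)"
```

```text
t: 7.1
tcp_pos: [0.5086, 0.0254, 0.0579]
tcp_rot: [0.0, 0.993, 0.116, -0.0]
wrist_force: [0.1, -0.1, -0.1]
width: 0.0006
tcp [0.5086 0.0254 0.0579] z axis [-7.e-04 -1.e-04 -1.e+00] tool shift cm [-0.   -0.01  0.29] F [ 0.1 -0.1 -0.1] w 0.0006 t 7.1
```

View pics/s5.png

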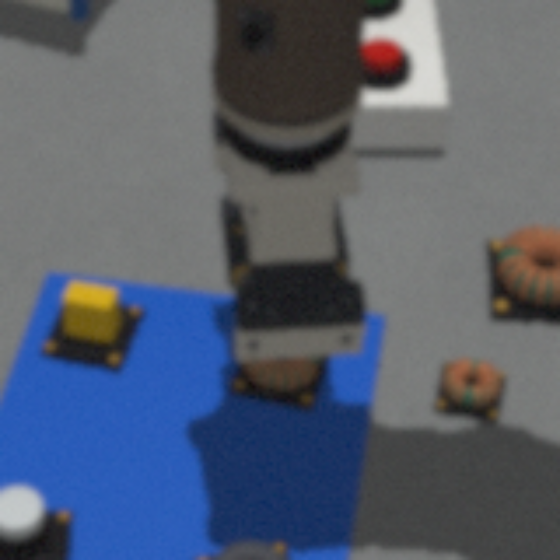

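View pics/w5.png

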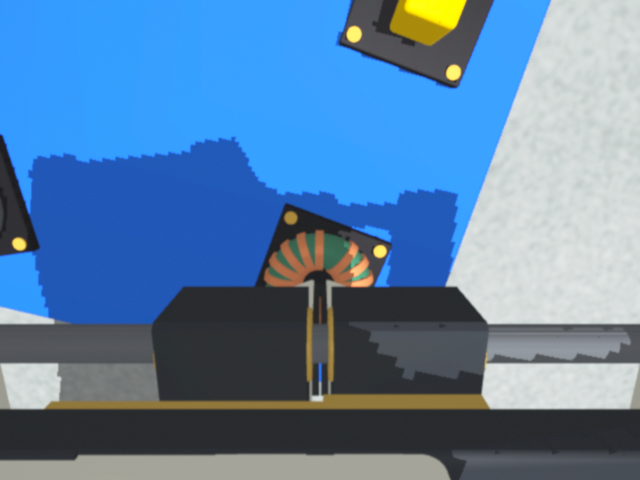

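Tips are at (320,285) in the wrist view, over the ring's hole, about 18 mm above the top and with no contact. I lower 3 mm and hold for over 3 s.

```bash
python3 -m creep '[{"claw":1,"dx":0,"dy":0,"dz":0.3,"spin":0},{"claw":1,"dx":0,"dy":0,"dz":0,"spin":0},{"claw":1,"dx":0,"dy":0,"dz":0,"spin":0},{"claw":1,"dx":0,"dy":0,"dz":0,"spin":0},{"claw":1,"dx":0,"dy":0,"dz":0,"spin":0},{"claw":1,"dx":0,"dy":0,"dz":0,"spin":0},{"claw":1,"dx":0,"dy":0,"dz":0,"spin":0},{"claw":1,"dx":0,"dy":0,"dz":0,"spin":0}]'
python3 -m creep '[{"claw":1,"dx":0,"dy":0,"dz":0,"spin":0},{"claw":1,"dx":0,"dy":0,"dz":0,"spin":0},{"claw":1,"dx":0,"dy":0,"dz":0,"spin":0},{"claw":1,"dx":0,"dy":0,"dz":0,"spin":0},{"claw":1,"dx":0,"dy":0,"dz":0,"spin":0},{"claw":1,"dx":0,"dy":0,"dz":0,"spin":0},{"claw":1,"dx":0,"dy":0,"dz":0,"spin":0},{"claw":1,"dx":0,"dy":0,"dz":0,"spin":0}]'
python3 -m creep '[{"claw":1,"dx":0,"dy":0,"dz":0,"spin":0},{"claw":1,"dx":0,"dy":0,"dz":0,"spin":0},{"claw":1,"dx":0,"dy":0,"dz":0,"spin":0},{"claw":1,"dx":0,"dy":0,"dz":0,"spin":0},{"claw":1,"dx":0,"dy":0,"dz":0,"spin":0},{"claw":1,"dx":0,"dy":0,"dz":0,"spin":0},{"claw":1,"dx":0,"dy":0,"dz":0,"spin":0},{"claw":1,"dx":0,"dy":0,"dz":0,"spin":0}]'
python3 -m creep '[{"claw":1,"dx":0,"dy":0,"dz":0,"spin":0},{"claw":1,"dx":0,"dy":0,"dz":0,"spin":0},{"claw":1,"dx":0,"dy":0,"dz":0,"spin":0},{"claw":1,"dx":0,"dy":0,"dz":0,"spin":0},{"claw":1,"dx":0,"dy":0,"dz":0,"spin":0},{"claw":1,"dx":0,"dy":0,"dz":0,"spin":0},{"claw":1,"dx":0,"dy":0,"dz":0,"spin":0},{"claw":1,"dx":0,"dy":0,"dz":0,"spin":0}]'
python3 -c "
from h import *
go([.468,-.2515,.19])"
```

```text
t: 8.0
tcp_pos: [0.5088, 0.0255, 0.0552]
tcp_rot: [0.0, 0.993, 0.116, -0.0]
wrist_force: [0.1, -0.7, -0.2]
width: 0.0006
t: 8.8
tcp_pos: [0.5088, 0.0255, 0.0552]
tcp_rot: [0.0, 0.993, 0.116, 0.0]
wrist_force: [0.7, 0.3, 0.5]
width: 0.0002
t: 9.6
tcp_pos: [0.5088, 0.0255, 0.0552]
tcp_rot: [0.0, 0.993, 0.116, -0.0]
wrist_force: [0.7, -0.5, 0.5]
width: 0.0003
t: 10.4
tcp_pos: [0.5088, 0.0255, 0.0552]
tcp_rot: [0.0, 0.993, 0.116, 0.0]
wrist_force: [-0.3, 0.3, -0.3]
width: 0.0002
tcp [0.5088 0.0255 0.0552] z axis [ 0.e+00 -1.e-04 -1.e+00] tool shift cm [-10.33  26.02 -13.48] F [-0.3  0.3 -0.3] w 0.0002 t 10.4
```

```bash
python3 -m creep '[{"claw":1,"dx":0,"dy":0,"dz":-1,"spin":0},{"claw":1,"dx":0,"dy":0,"dz":-2,"spin":0},{"claw":1,"dx":0,"dy":0,"dz":-2.5,"spin":0},{"claw":1,"dx":0,"dy":0,"dz":-2.5,"spin":0},{"claw":1,"dx":0,"dy":0,"dz":-2.5,"spin":0},{"claw":1,"dx":0,"dy":0,"dz":-1.5,"spin":0},{"claw":1,"dx":-0.5,"dy":1.5,"dz":0,"spin":0},{"claw":1,"dx":-1,"dy":2.5,"dz":0,"spin":0}]'
python3 -m creep '[{"claw":1,"dx":-1.2,"dy":3,"dz":0,"spin":0},{"claw":1,"dx":-1.2,"dy":3,"dz":0,"spin":0},{"claw":1,"dx":-1.2,"dy":3,"dz":0,"spin":0},{"claw":1,"dx":-1.2,"dy":3,"dz":0,"spin":0},{"claw":1,"dx":-1.2,"dy":3,"dz":0,"spin":0},{"claw":1,"dx":-1.2,"dy":3,"dz":0,"spin":0},{"claw":1,"dx":-1,"dy":2.5,"dz":0,"spin":0},{"claw":1,"dx":-0.6,"dy":1.5,"dz":0,"spin":0}]'
python3 -m creep '[{"claw":1,"dx":0,"dy":0,"dz":0,"spin":0}]'
python3 -c "
from h import *
go([.468,-.2515,.10])"
```

```text
t: 11.2
tcp_pos: [0.5041, -0.0154, 0.1768]
tcp_rot: [-0.0, 0.993, 0.117, 0.001]
wrist_force: [0.2, -0.4, 0.7]
width: 0.0001
t: 12.0
tcp_pos: [0.4674, -0.2538, 0.176]
tcp_rot: [0.0, 0.993, 0.114, 0.0]
wrist_force: [-0.7, 0.7, -0.1]
width: 0.0003
t: 12.1
tcp_pos: [0.4674, -0.2539, 0.1758]
tcp_rot: [0.001, 0.994, 0.114, 0.0]
wrist_force: [-0.3, 0.1, -0.2]
width: 0.0006
tcp [ 0.4674 -0.2539  0.1758] z axis [ 2.0e-04 -1.2e-03 -1.0e+00] tool shift cm [ 0.11 -0.23  7.58] F [-0.3  0.1 -0.2] w 0.0006 t 12.1
```

```bash
python3 -m creep '[{"claw":1,"dx":0.1,"dy":-0.2,"dz":1.5,"spin":0},{"claw":1,"dx":0,"dy":0,"dz":2,"spin":0},{"claw":1,"dx":0,"dy":0,"dz":2,"spin":0},{"claw":1,"dx":0,"dy":0,"dz":2,"spin":0},{"claw":1,"dx":0,"dy":0,"dz":0,"spin":0},{"claw":1,"dx":0,"dy":0,"dz":0,"spin":0}]'
python3 -c "
from h import *
im,D=capture('wrist');save('w6.png',im)
go([.468,-.2515,.073])"
```

```text
t: 12.7
tcp_pos: [0.4691, -0.2481, 0.1008]
tcp_rot: [-0.0, 0.993, 0.116, -0.0]
wrist_force: [0.4, -0.7, -0.1]
width: 0.0008
tcp [ 0.4695 -0.2485  0.1013] z axis [ 1.1e-03 -1.0e-04 -1.0e+00] tool shift cm [-0.21  0.26  2.83] F [0.5 0.1 0.4] w 0.0006 t 12.75
```

View pics/w6.png

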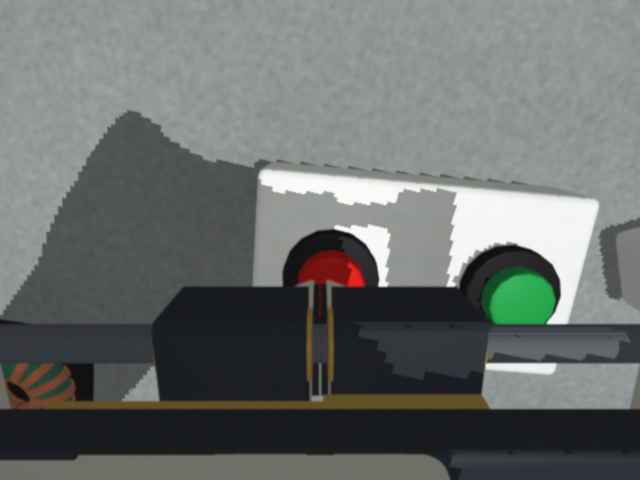

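Tips are at (320,285) and the red cap's centre is at about (332,284), some 5 mm to the right. The green cap at (518,297) is up. I correct dy +0.4, dx -0.1 and press.

```bash
python3 -m creep '[{"claw":1,"dx":-0.1,"dy":0.4,"dz":1,"spin":0},{"claw":1,"dx":0,"dy":0,"dz":0.7,"spin":0},{"claw":1,"dx":0,"dy":0,"dz":0.3,"spin":0},{"claw":1,"dx":0,"dy":0,"dz":0.3,"spin":0},{"claw":1,"dx":0,"dy":0,"dz":0.3,"spin":0},{"claw":1,"dx":0,"dy":0,"dz":0.3,"spin":0},{"claw":1,"dx":0,"dy":0,"dz":0.1,"spin":0},{"claw":1,"dx":0,"dy":0,"dz":0,"spin":0}]'
python3 -c "
from h import *
go([.468,-.2515,.073])"
```

```text
t: 13.55
tcp_pos: [0.4686, -0.2532, 0.0719]
tcp_rot: [0.0, 0.993, 0.116, 0.0]
wrist_force: [-8.3, 3.0, 26.4]
width: 0.0006
tcp [ 0.4686 -0.2532  0.0719] z axis [ 1.e-04 -6.e-04 -1.e+00] tool shift cm [-0.02 -0.18 -0.11] F [-8.3  3.  26.4] w 0.0006 t 13.55
```

At its stop, at the same height as green. I hold briefly, then retreat straight up and clear.

```bash
python3 -m creep '[{"claw":1,"dx":0,"dy":0,"dz":0,"spin":0},{"claw":1,"dx":0,"dy":0,"dz":-1,"spin":0},{"claw":1,"dx":0,"dy":0,"dz":-2,"spin":0},{"claw":1,"dx":0,"dy":0,"dz":-2.5,"spin":0},{"claw":1,"dx":0,"dy":0,"dz":-2.5,"spin":0},{"claw":1,"dx":0,"dy":0,"dz":-2.5,"spin":0},{"claw":1,"dx":0,"dy":0,"dz":-2.5,"spin":0},{"claw":1,"dx":0,"dy":0,"dz":-1,"spin":0}]'
python3 -m creep '[{"claw":1,"dx":0,"dy":0,"dz":0,"spin":0},{"claw":1,"dx":0,"dy":0,"dz":0,"spin":0},{"claw":1,"dx":0,"dy":0,"dz":0,"spin":0}]'
python3 -c "
from h import *
a,_=capture('side');save('s7.png',a);im,D=capture('top');save('t7.png',im)
o=cv2.imread('pics/top1.png');d=cv2.absdiff(cv2.GaussianBlur(o,(3,3),0),cv2.GaussianBlur(cv2.cvtColor(im,cv2.COLOR_RGB2BGR),(3,3),0)).max(2)
for n,(u,v) in dict(choke=(291,271),core=(226,273),can=(229,222),cap=(297,223),mug=(124,316),mouse=(139,241),driver=(272,168),adapter=(470,269)).items(): print(n,d[v-12:v+13,u-12:u+13].max(),end=' ')
go([.468,-.2515,.073])"
```

```text
t: 14.35
tcp_pos: [0.4699, -0.2535, 0.2125]
tcp_rot: [0.001, 0.993, 0.116, 0.002]
wrist_force: [0.4, -0.2, 0.1]
width: 0.0004
t: 14.65
tcp_pos: [0.468, -0.2529, 0.2088]
tcp_rot: [-0.001, 0.993, 0.116, -0.001]
wrist_force: [0.4, -0.5, -1.2]
width: 0.0003
choke 17 core 17 can 20 cap 20 mug 19 mouse 12 driver 16 adapter 159 tcp [ 0.4682 -0.2529  0.209 ] z axis [-1.8e-03  8.0e-04 -1.0e+00] tool shift cm [ 0.04 -0.12 13.6 ] F [-0.8 -0.2  0.1] w 0.0002 t 14.75
```

View pics/s7.png

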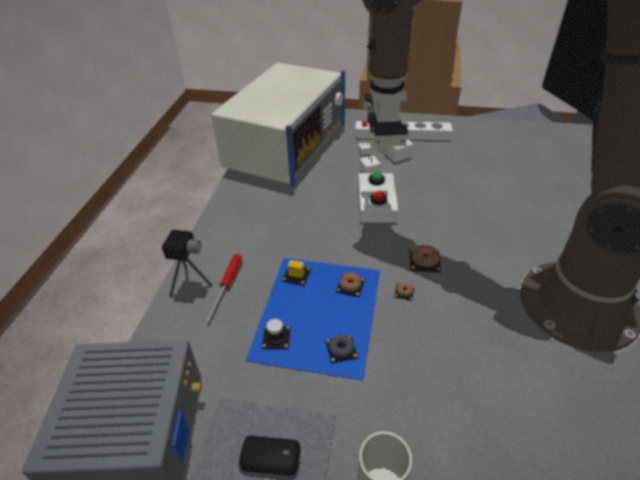

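View pics/t7.png

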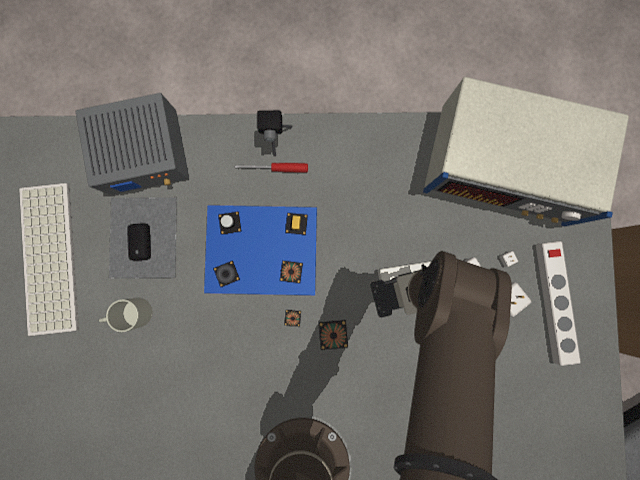

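Both caps are up in the side view (green (377,177), red (379,198)). All parts and loose things are where they were. In the top view the arm hides the adapter, but the side view shows it unmoved at (369,160). The arm is clear, so I hand in.

```bash
python3 -c "
from rig import *
print(sign_off())"
```

```text
the job is handed in; nothing more can be done
None
```

I pressed green, held the closed fingertips over the choke, pressed red, rose clear of everything and handed the job in at t ≈ 14.8 s. No verdict was reported.

- **Buttons:** both went down to a hard stop, at TCP z 0.072 m with 23 N on green and 26 N on red. After the release, both caps looked up in the side picture.
- **Pointing:** the tips stood about 15 mm above the middle of the middle-sized choke for about 3.3 s. The wrist force stayed within noise, so I saw no sign of contact.
- **Other things:** the last top picture matched the first, apart from image noise, for the four parts, the mug, the mouse and the screwdriver. The arm hid the adapter in that picture, so I checked it only by eye in the side picture, where it looked unmoved.
- **Disagreements:** the top and wrist cameras placed the choke 2 to 3 mm apart, well inside the 20 mm allowed. My first two move calls were refused because rows need every field; nothing moved.

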